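Exchange the dried tin at the back of the drying plate for a fresh flask

TASK

The small tin at the back of the round drying plate is dry: stand the glass flask and the white pot in front of it aside on the steel tray, both of them, then take the tin out and set it in the middle of the balance pan. Stand the tall fresh flask from the bench on the emptied back station of the plate, and only when it is in, put the flask and the pot back in front of it, each on the very station it came from. Keep everything upright, leave the wash bottle and the beaker where they are, and let go of everything at the end.

Things in the scene. Friction and masses are not known exactly. Their poses are not given: they have to be found in the camera images.
- glass_flask: Clear glass cylinder 60 mm in diameter, 115 mm high, with cream dried pieces in it; black rubber top 64 mm in diameter at 115-140 mm height; on its middle an upright steel tube 19 mm in diameter at 140-174 mm height, to lift it by from above. About 0.26 kg; grip it firmly (30 N). Starts on one of the plate's two front stations. Origin: centre of its underside, z up.
- white_pot: White plastic pot 70 mm in diameter, 108 mm high; white ribbed lid 72 mm in diameter at 108-130 mm height; on its middle a round vent boss 28 mm in diameter at 130-163 mm height, to lift it by from above. About 0.22 kg; grip it firmly (30 N). Starts on the plate's other front station. Origin: centre of its underside, z up.
- tin: Round aluminium tin, 40 mm high, 58 mm in diameter, its flat perforated lid (top 12 mm) 60 mm. About 0.07 kg. Starts on the plate's back station; the flask and the pot stand in front, about 10 mm from it and much taller: a gripper has no room until both are gone. Origin: centre of its underside, z up.
- tall_flask: Tall fresh flask: clear glass cylinder 52 mm in diameter, 140 mm high, white frozen core in it; black rubber top 54 mm in diameter at 140-166 mm height; on its middle an upright steel tube 19 mm in diameter at 166-200 mm height, to lift it by from above. About 0.28 kg: grip 30 N, it swings in a weak grip. Starts on the bench, left or right of the plate. Origin: centre of its underside.
- plate: Drying plate, fixed: round, 230 mm in diameter, flat floor 22 mm above the bench, black rubber rim 28 mm high (inner diameter 202 mm). Flush in the floor three round stations 75 mm in diameter: back one at x=+36, y=0, front ones at x=-24, y=+43 and y=-43 mm. A vacuum port, 35 mm high, sticks out to x=+161 mm. Origin: centre of the underside, x away from the robot.
- back_station (a point): Middle of the plate's back station (the one farthest from the robot), on the floor of the plate, 22 mm above the bench. Axes as the plate's.
- tray: Stainless steel tray, fixed, open: 210 mm along its x, 150 mm along its y, rim 23 mm high, floor 3 mm thick. To one side of the plate. The flask and the pot have room side by side at x=+48 mm and x=-48 mm. Origin: centre of its underside, z up.
- pan (a point): Middle of the balance's round steel pan (116 mm in diameter), on its upper face, 78 mm above the bench. The balance is fixed: a white case 230 mm along x, 190 mm along y, 65 mm high, on the other side of the plate from the tray, display towards the robot; the pan's middle lies 35 mm beyond (+x) the case's middle. z up.
- wash_bottle: To be left alone: white plastic wash bottle, 60 mm in diameter, 143 mm high, with a thin bent spout along its +x up to 169 mm high. On the bench left or right of the plate, where the tall flask is not. Origin: centre of its underside.
- beaker: To be left alone: small glass beaker, 50 mm in diameter, 68 mm high, between the robot and the plate. Origin: centre of its underside.
There are look-alikes about, which are no part of the job. Leave any red or yellow look-alike of the white_pot alone. What is shaped like the glass_flask but purple is not meant.

How it is judged:
By the outcome, as a careful person would: the job done as asked, in the order asked, and still so for the second after the job is handed in, with the robot touching nothing.
It also fails if it takes over 128 s, if anything falls off the work surface, if the arm or the gripper's body presses on something with over 40 N, if the wrist force passes 120 N, or if a joint passes its speed limit or range.

ROBOT

A 6-joint arm with a two-finger parallel gripper is mounted at the origin on the work surface. World frame = base frame: x ahead of the robot, y to its left, z up, the work surface at z = 0. Lengths are in mm, angles in rad, forces in N, time in s.
With the tool pointing down it reaches from about 275 to 750 mm from the base axis. Payload 10.2 kg.
Tool frame: the origin (TCP) lies at the very end of the fingers, on their centre line; the grasp point (between the pads) lies 19 mm behind it; z points along the fingers, y is the line along which they close (so a half turn about z gives the same grasp; the last joint's range is limited). The gripper opens to 85 mm and grips with 20 to 120 N. Pads are 22 mm wide; open, the fingers measure 114 mm over their backs; the gripper's body (76 mm by 85 mm) begins 54 mm behind the grasp point. The pads swing forward as they close: fully open they stand 13 mm farther back than shut.
Start: joints at [1.083, 0.313, 1.498, -0, 1.331, -0.223], TCP at [137.414, 506.704, 231.294] pointing down, gripper open.
Joint ranges: [-2.94, 2.94], [-0.97, 2.17], [0.19, 2.56], [-1.23, 4.37], [0.02, 3.11], [-2.88, 2.88]. Speed limits (rad/s): [2.39, 2.39, 3.01, 3.14, 3.14, 3.14].

INTERFACE

Orientations are given as a unit quaternion [w, x, y, z].
In Python, from rig import * gives the robot as it stands. The module is installed in compiled form; this text tells all that it offers.
- The arm moves only by the shell command python3 -m crank 'ROWS' [FORCE]. ROWS is JSON, a list that holds one entry, the list of rows, each a list of 7 numbers: the shift along the tool's x, y, z in units of 25 mm (1.0 is 25 mm), then the turn, a rotation vector about the tool's x, y, z in units of 8 degrees (1.0 is 8 degrees), then the finger opening in mm, from 0 to 85.4. A call has exactly 8 rows; each row shifts and turns the commanded pose from where the row before left it, along the tool's axes as they then stand; what a row does not reach is not made up. A row lasts 1/10 s, in which the tool goes at most 50 mm and 8.59 degrees, less where a joint would pass 70% of its speed; a pose out of reach is approached as far as the arm can. A call is refused whole if a number of a shift passes 1 or a number of a turn 1, either way. A call with a gripper value outside its range is refused whole. The fingers move at their own pace and stop on an object; FORCE is the grip in N (left out, the last holds). Time passes only in rows, so rows that do not move let the fingers close, or fill a call up. It gives the time, the measured TCP pose, the force, the opening and the grip force at its end, in the units of the state.
- sense(): the state, without advancing time (a new reading comes with each control period).
- capture(name): name is "scene" or "top"; returns the picture (420x560x3 uint8, blue, green, red); there is no depth.
- camera_model(name): a dict with "fx", "fy", "cx", "cy" (pixels), "world_from_camera" (4x4, takes a point from camera to world coordinates). Camera axes: x right, y up, looking along -z (the intrinsics and any distortion apply to the point x, -y, -z); pixel columns grow to the right and rows downward; lengths in mm; the calibration is good to about 2 mm. A picture is of the moment at which its call begins. camera_model takes no time and is no camera call.
- finish_job(): hands the job in; it is judged then, once.
The state is a dict: "time_s": time; "joints": joint angles; "dq": joint speeds; "tau": joint torques, N m; "eef_pos": TCP position; "ee_rot": TCP orientation; "force": force on the tool from outside, world axes, zero at the start; "wrist_torque": the same for the moment, N m; "grip_width": opening from 0.0 (shut) to 1.0 (fully open); "grip_force": force on a finger pad.
Only numpy, scipy, OpenCV 4.12 (cv2) and the standard library are available. Lean on these libraries where they do the work, as an engineer would, in place of code of your own. Each camera call takes 0.05 s, during which the arm holds its last target. There are 200 camera calls.

## Working session

There is one attempt and no reset: what is moved stays moved. The work goes in short steps, Python scripts to look and compute and a shell command to move; the robot and the scene stay as the last step left them, time stands still between calls to the robot, and variables do not carry over. Pictures are saved under pics/ and viewed, at most 14 in all, crops included, and the job is handed in when it is done.

```bash
mkdir -p pics; python3 - <<'E'
from rig import *
import cv2,numpy as np
s=sense();print({k:np.round(v,3).tolist() for k,v in s.items()})
for n in("scene","top"):
    cv2.imwrite(f"pics/{n}0.png",capture(n)); m=camera_model(n);print(n,{k:np.round(v,3).tolist() if not isinstance(v,str) else v for k,v in m.items()})
E
```

```text
{'time_s': 0.0, 'joints': [1.083, 0.313, 1.498, -0.0, 1.331, -0.223], 'dq': [-0.003, -0.001, -0.001, -0.002, 0.0, -0.0], 'tau': [0.0, -41.227, -25.974, -0.0, 0.004, 0.0], 'eef_pos': [137.292, 506.467, 230.72], 'ee_rot': [-0.0, 0.132, 0.991, -0.001], 'force': [0.008, -0.533, 0.065], 'wrist_torque': [-0.033, -0.005, -0.025], 'grip_force': 0.0, 'grip_width': 0.999}
scene {'fx': 417.49, 'fy': 417.49, 'cx': 280.058, 'cy': 202.143, 'world_from_camera': [[0.701, -0.529, 0.479, 1061.995], [0.713, 0.513, -0.477, -566.308], [0.006, 0.676, 0.737, 950.823], [0.0, 0.0, 0.0, 1.0]]}
top {'fx': 464.462, 'fy': 464.462, 'cx': 275.523, 'cy': 214.033, 'world_from_camera': [[0.015, 0.994, -0.108, 375.491], [-1.0, 0.016, 0.011, -18.086], [0.013, 0.108, 0.994, 1185.061], [0.0, 0.0, 0.0, 1.0]]}
```

View pics/scene0.png

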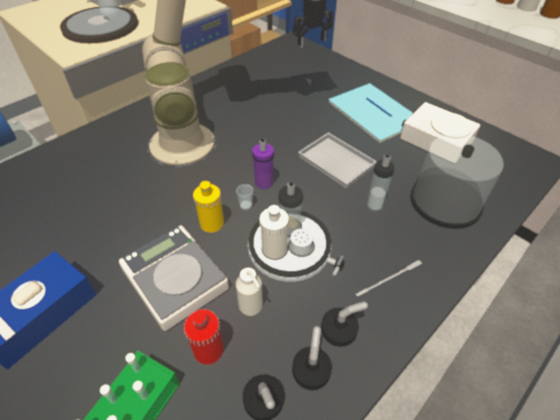

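View pics/top0.png

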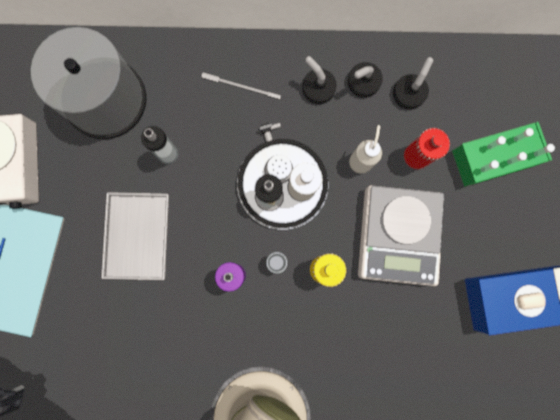

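The top view has +x up and +y left. Pixel positions are:

| Item | Pixel |
|---|---|
| plate | (283,184) |
| tin | (280,167) |
| glass flask top | (268,190) |
| white pot boss | (305,182) |
| tall flask top | (155,135) |
| tray | (136,237) |
| pan | (407,219) |
| wash bottle | (368,152) |
| beaker | (277,263) |

Purple, yellow and red look-alikes are also in view. I'll view enlarged crops next.

```bash
cat > h.py <<'E'
from rig import *
import cv2,numpy as np
def ray(n,u,v):
    m=camera_model(n);T=np.array(m["world_from_camera"])
    d=T[:3,:3]@np.array([(u-m["cx"])/m["fx"],-(v-m["cy"])/m["fy"],-1]);return T[:3,3],d/np.linalg.norm(d)
def onz(n,u,v,z):
    o,d=ray(n,u,v);return o+d*(z-o[2])/d[2]
def proj(n,p):
    m=camera_model(n);T=np.linalg.inv(np.array(m["world_from_camera"]));c=T[:3,:3]@np.array(p,float)+T[:3,3]
    return np.array([m["cx"]+m["fx"]*c[0]/-c[2],m["cy"]+m["fy"]*c[1]/c[2]])
def two(a,b):
    (o1,d1),(o2,d2)=ray("top",*a),ray("scene",*b)
    t=np.linalg.lstsq(np.c_[d1,-d2],o2-o1,rcond=None)[0];p,q=o1+t[0]*d1,o2+t[1]*d2
    return (p+q)/2,np.linalg.norm(p-q)
E
python3 - <<'E'
import cv2,numpy as np
t=cv2.imread("pics/top0.png");s=cv2.imread("pics/scene0.png")
f=lambda i,x,y,w,h,k:cv2.resize(i[y:y+h,x:x+w],None,fx=k,fy=k,interpolation=cv2.INTER_CUBIC)
a=f(t,230,130,110,100,4);b=f(t,130,110,60,70,4);c=f(t,355,180,90,75,4)
o=np.zeros((600,800,3),np.uint8);o[:400,:440]=a;o[:280,440:680]=b;o[285:585,440:800]=c;cv2.imwrite("pics/c1.png",o)
a=f(s,235,170,115,115,4);b=f(s,355,145,50,70,4);c=f(t,95,185,80,100,2)
o=np.zeros((600,800,3),np.uint8);o[:460,:460]=a;o[:280,470:670]=b;o[300:500,470:630]=c;cv2.imwrite("pics/c2.png",o)
E
```

```text
(no output)
```

View pics/c1.png

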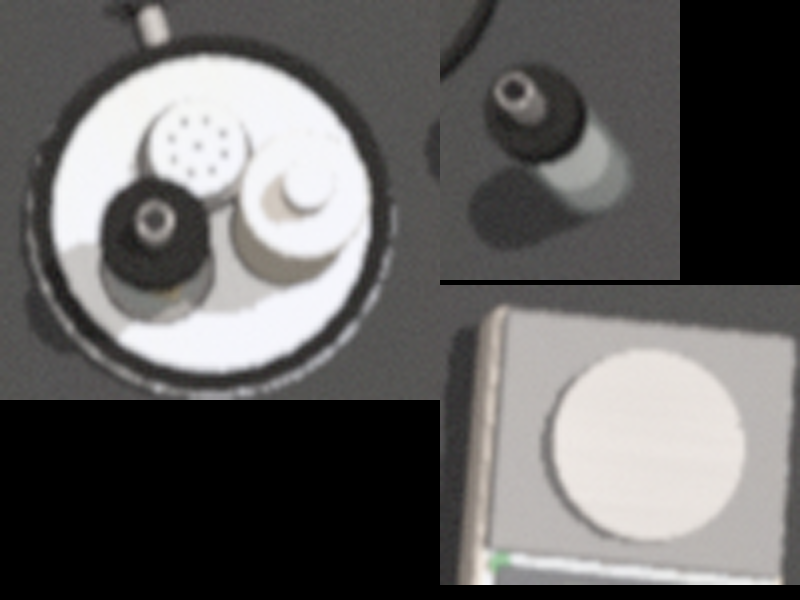

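View pics/c2.png

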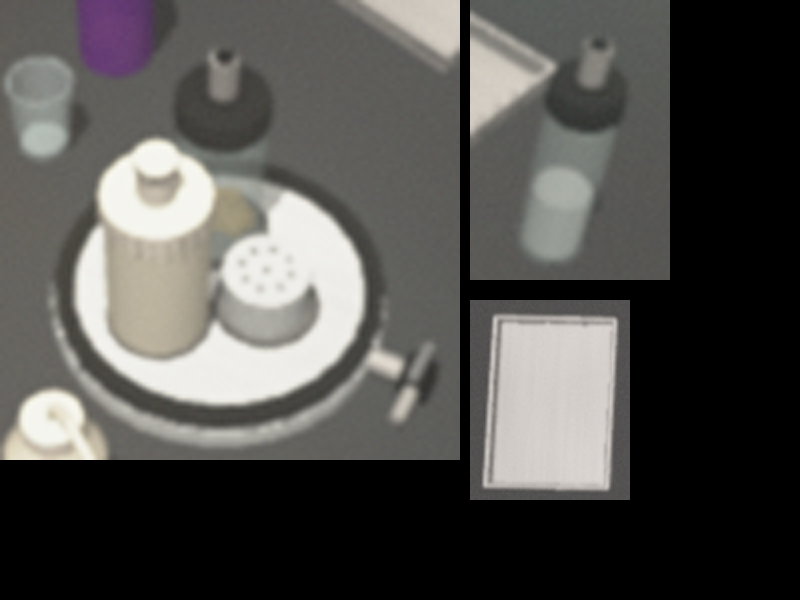

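c1 and c2 show clean feature centres. Converted back to full-picture pixels:

| Feature | Top view | Scene view |
|---|---|---|
| flask tube | (268.1,184.1) | (290.6,183.6) |
| pot boss | (306.9,176.4) | (274.1,208.9) |
| tin lid | (279.1,165.9) | (301.1,237.1) |
| tall flask tube | (147.9,132.1) | (386.6,155.9) |
| pan | (406.9,219.5) | – |
| plate floor | (282.6,183.1) | – |

The tray corners are readable too.

```bash
python3 - <<'E'
from h import *
np.set_printoptions(precision=1,suppress=True)
for n,a,b,z in [("flask",(268.1,184.1),(290.6,183.6),196),("pot",(306.9,176.4),(274.1,208.9),185),("tin",(279.1,165.9),(301.1,237.1),62),("tall",(147.9,132.1),(386.6,155.9),200)]:
    print(n,*two(a,b),"top",onz("top",*a,z),"scene",onz("scene",*b,z))
t=cv2.imread("pics/top0.png");s=cv2.imread("pics/scene0.png")
# refined: pan, plate floor
def blob(im,lo,box,n,z):
    x,y,w,h=box;g=cv2.GaussianBlur(cv2.cvtColor(im,6),(3,3),0)[y:y+h,x:x+w];m=(g>lo).astype(np.uint8)
    c=max(cv2.findContours(m,0,1)[0],key=cv2.contourArea);P=np.array([onz(n,q[0]+x,q[1]+y,z)[:2] for q in cv2.convexHull(c)[:,0]],np.float32)
    print(n,"circle",cv2.minEnclosingCircle(P),"ell",cv2.fitEllipse(P))
    return P
print("plate hand",onz("top",282.6,183.1,22),"pan hand",onz("top",406.9,219.5,78))
blob(t,150,(230,130,110,110),"top",22);blob(t,190,(375,185,60,70),"top",78);blob(s,150,(235,180,110,110),"scene",22)
C=[onz("top",*q,23) for q in [(107.3,192.8),(168,193.8),(164,279.3),(101.8,278.5)]]
print("tray",np.array(C),np.mean(C,0));
P=np.array([onz("scene",*q,23) for q in[(298,156),(338,136),(375,161),(341,184)]]);print("tray scene",P.mean(0))
print("port",onz("top",267.8,136.5,25),onz("top",269,128,25))
for n,q,z in [("wash",(372,147),143),("beaker",(277,262.5),68),("purple",(228,278),174),("yellow",(330,270),163),("desicc",(72,66),250)]: print(n,onz("top",*q,z))
print("tall base top",onz("top",130+(600-440)/4,110+190/4,0),"scene",onz("scene",355+80/4,145+248/4,0))
E
```

```text
flask [546.2 -13.2 198.4] 3.068653613627314 top [547.6 -12.  196. ] scene [543.7 -12.8 196. ]
pot [568.6 -96.2 183.9] 1.0983043653684208 top [568.  -96.5 185. ] scene [569.6 -96.4 185. ]
tin [615.5 -38.7  63.2] 3.051018170176591 top [616.7 -37.5  62. ] scene [614.  -39.2  62. ]
tall [655.1 248.6 201.3] 3.307112069272868 top [656.7 250.3 200. ] scene [653.6 248.3 200. ]
plate hand [581.1 -47.7  22. ] pan hand [ 487.6 -346.2   78. ]
top circle ((582.0565795898438, -47.17708969116211), 101.577392578125) ell ((582.3076782226562, -47.358787536621094), (201.15354919433594, 202.49168395996094), 117.48185729980469)
top circle ((488.8193054199219, -347.4129333496094), 59.333290100097656) ell ((488.61822509765625, -347.3457336425781), (115.7480239868164, 118.12705993652344), 94.98861694335938)
scene circle ((559.455322265625, -36.44091033935547), 121.98082733154297) ell ((563.7321166992188, -42.25263977050781), (200.13401794433594, 238.89981079101562), 69.54496765136719)
tray [[548.8 393.4  23. ]
 [548.7 240.9  23. ]
 [335.1 242.4  23. ]
 [334.9 395.5  23. ]] [441.9 318.1  23. ]
tray scene [451.7 312.   23. ]
port [700.7  -8.2  25. ] [723.1 -10.9  25. ]
wash [ 647.2 -249.1  143. ]
beaker [380.3 -35.6  68. ]
purple [345.1  71.2 174. ]
yellow [ 365.3 -150.3  163. ]
desicc [780.8 400.6 250. ]
tall base top [647.3 244.7   0. ] scene [660.5 244.4   0. ]
```

```bash
cat > d.py <<'E'
import sys
from h import *
from scipy.spatial.transform import Rotation as R
s=sense();q=s["ee_rot"];r=R.from_quat(np.r_[q[1:],q[0]]);p=np.array(s["eef_pos"]);M=r.as_matrix()
t=[float(a) for a in sys.argv[1:4]]
print("t",round(s["time_s"],2),"p",p.round(1),"yhead",round(np.degrees(np.arctan2(M[1,1],M[0,1])),1),"zax",M[:,2].round(3),"w",round(85.4*s["grip_width"],1),"gf",round(s["grip_force"],1),"F",np.round(s["force"],1))
if t: u=M.T@(np.array(t)-p)/25;print("units",u.round(2),"rows",np.abs(u).max().round(1))
E
python3 d.py 546.5 -12.5 231
```

```text
t 0.1 p [137.3 506.5 230.8] yhead 74.8 zax [-0.001 -0.001 -1.   ] w 85.4 gf 0.0 F [-0.5 -0.2  0.2]
units [-21.23 -15.75   0.  ] rows 21.2
```

```bash
python3 -m crank '[[[-0.5,-0.37,0,0,0,0,60],[-0.8,-0.59,0,0,0,0,60],[-1,-0.74,0,0,0,0,50],[-1,-0.74,0,0,0,0,50],[-1,-0.74,0,0,0,0,50],[-1,-0.74,0,0,0,0,50],[-1,-0.74,0,0,0,0,50],[-1,-0.74,0,0,0,0,50]]]' 30
python3 -m crank '[[[-1,-0.74,0,0,0,0,50],[-1,-0.74,0,0,0,0,50],[-1,-0.74,0,0,0,0,50],[-1,-0.74,0,0,0,0,50],[-1,-0.74,0,0,0,0,50],[-1,-0.74,0,0,0,0,50],[-1,-0.74,0,0,0,0,50],[-1,-0.74,0,0,0,0,50]]]'
python3 -m crank '[[[-1,-0.74,0,0,0,0,50],[-1,-0.74,0,0,0,0,50],[-1,-0.75,0,0,0,0,50],[-1,-0.75,0,0,0,0,50],[-0.9,-0.7,0,0,0,0,50],[-0.7,-0.5,0,0,0,0,50],[-0.33,-0.2,0,0,0,0,50],[0,0,0,0,0,0,50]]]'
python3 d.py 546.5 -12.5 165; python3 -c "
from h import *
cv2.imwrite('pics/s1.png',cv2.resize(capture('scene')[120:260,220:360],None,fx=4,fy=4,interpolation=2))"
```

```text
time_s: 0.9
eef_pos: [278.9, 326.8, 231.2]
ee_rot: [-0.0, 0.132, 0.991, -0.0]
force: [0.7, 0.3, -0.1]
grip_width: 0.585
grip_force: 0.0
time_s: 1.7
eef_pos: [432.8, 131.6, 231.2]
ee_rot: [-0.0, 0.132, 0.991, -0.0]
force: [0.2, 0.5, 0.3]
grip_width: 0.585
grip_force: 0.0
time_s: 2.5
eef_pos: [546.9, -11.9, 230.9]
ee_rot: [-0.0, 0.133, 0.991, -0.0]
force: [0.5, 0.3, -0.7]
grip_width: 0.584
grip_force: 0.0
t 2.5 p [546.9 -11.9 230.9] yhead 74.8 zax [-0.001  0.    -1.   ] w 49.9 gf 0.0 F [ 0.5  0.3 -0.7]
units [ 0.01 -0.03  2.64] rows 2.6
```

View pics/s1.png

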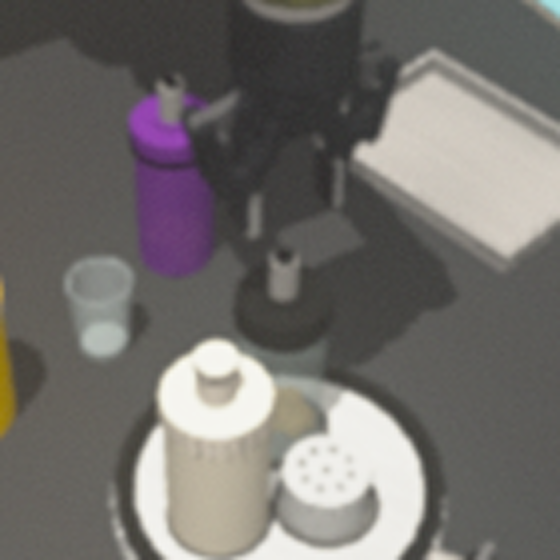

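The fingers straddle the flask's tube: fingertips at about crop (256,230) and (338,205), with the tube top at (284,255). I'll descend and grip.

```bash
python3 -m crank '[[[0,0,0.5,0,0,0,50],[0,0,0.6,0,0,0,50],[0,0,0.6,0,0,0,50],[0,0,0.5,0,0,0,50],[0,0,0.3,0,0,0,50],[0,0,0.1,0,0,0,50],[0,0,0,0,0,0,10],[0,0,0,0,0,0,10]]]' 35
python3 -m crank '[[[0,0,0,0,0,0,10],[0,0,0,0,0,0,10],[0,0,0,0,0,0,10],[0,0,0,0,0,0,10],[0,0,0,0,0,0,10],[0,0,0,0,0,0,10],[0,0,0,0,0,0,10],[0,0,0,0,0,0,10]]]' 35
python3 d.py 490 318 230
```

```text
time_s: 3.35
eef_pos: [547.2, -11.0, 166.8]
ee_rot: [0.0, 0.132, 0.991, -0.0]
force: [-0.6, -3.1, 1.6]
grip_width: 0.26
grip_force: 0.4
time_s: 4.15
eef_pos: [547.2, -11.3, 166.9]
ee_rot: [0.001, 0.132, 0.991, -0.0]
force: [-1.1, -1.3, 5.3]
grip_width: 0.213
grip_force: 34.5
t 4.15 p [547.2 -11.3 166.9] yhead 74.8 zax [ 0.001 -0.001 -1.   ] w 18.2 gf 34.5 F [-1.1 -1.3  5.3]
units [ 5.65 12.11 -2.53] rows 12.1
```

```bash
python3 -m crank '[[[0,0,-0.3,0,0,0,10],[0,0,-0.6,0,0,0,10],[0,0,-0.7,0,0,0,10],[0,0,-0.6,0,0,0,10],[0,0,-0.4,0,0,0,10],[0.14,0.3,0,0,0,0,10],[0.28,0.6,0,0,0,0,10],[0.37,0.8,0,0,0,0,10]]]' 35
python3 -m crank '[[[0.42,0.9,0,0,0,0,10],[0.47,1,0,0,0,0,10],[0.47,1,0,0,0,0,10],[0.47,1,0,0,0,0,10],[0.47,1,0,0,0,0,10],[0.47,1,0,0,0,0,10],[0.47,1,0,0,0,0,10],[0.42,0.9,0,0,0,0,10]]]'
python3 -m crank '[[[0.37,0.8,0,0,0,0,10],[0.28,0.6,0,0,0,0,10],[0.23,0.5,0,0,0,0,10],[0.18,0.4,0,0,0,0,10],[0.14,0.3,0,0,0,0,10],[0,0,0,0,0,0,10],[0,0,0,0,0,0,10],[0,0,0,0,0,0,10]]]'
python3 d.py 490 318 149
```

```text
time_s: 4.95
eef_pos: [538.3, 36.4, 230.2]
ee_rot: [-0.001, 0.132, 0.991, 0.0]
force: [0.5, 0.2, -3.1]
grip_width: 0.211
grip_force: 34.4
time_s: 5.75
eef_pos: [500.1, 249.7, 230.2]
ee_rot: [-0.001, 0.131, 0.991, -0.0]
force: [0.4, -0.7, -2.8]
grip_width: 0.208
grip_force: 34.4
time_s: 6.55
eef_pos: [490.0, 317.3, 231.3]
ee_rot: [0.0, 0.132, 0.991, -0.0]
force: [0.3, 0.7, -2.9]
grip_width: 0.209
grip_force: 34.3
t 6.55 p [490.  317.3 231.3] yhead 74.8 zax [-0. -0. -1.] w 17.8 gf 34.3 F [ 0.3  0.7 -2.9]
units [0.01 0.03 3.29] rows 3.3
```

```bash
python3 -m crank '[[[0,0,0.5,0,0,0,10],[0,0,0.8,0,0,0,10],[0,0,0.8,0,0,0,10],[0,0,0.6,0,0,0,10],[0,0,0.3,0,0,0,10],[0,0,0.2,0,0,0,10],[0,0,0.08,0,0,0,10],[0,0,0,0,0,0,10]]]'
python3 -m crank '[[[0,0,0.04,0,0,0,10],[0,0,0,0,0,0,10],[0,0,0,0,0,0,48],[0,0,0,0,0,0,48],[0,0,0,0,0,0,48],[0,0,0,0,0,0,48],[0,0,0,0,0,0,48],[0,0,0,0,0,0,48]]]'
python3 -m crank '[[[0,0,-0.4,0,0,0,50],[0,0,-0.7,0,0,0,50],[0,0,-0.8,0,0,0,50],[0,0,-0.8,0,0,0,50],[0,0,-0.6,0,0,0,50],[0,0,0,0,0,0,50],[0,0,0,0,0,0,50],[0,0,0,0,0,0,50]]]'
python3 d.py 568.7 -96 231; python3 -c "
from h import *
i=capture('top');cv2.imwrite('pics/t2.png',cv2.resize(i[100:300,80:340],None,fx=3,fy=3,interpolation=2))"
```

```text
time_s: 7.35
eef_pos: [490.0, 317.9, 149.5]
ee_rot: [0.0, 0.132, 0.991, 0.0]
force: [-0.5, 0.3, -2.9]
grip_width: 0.21
grip_force: 34.3
time_s: 8.15
eef_pos: [489.8, 317.9, 148.3]
ee_rot: [0.0, 0.132, 0.991, 0.0]
force: [0.4, -0.0, 0.4]
grip_width: 0.56
grip_force: 0.0
time_s: 8.95
eef_pos: [489.5, 317.8, 229.9]
ee_rot: [-0.001, 0.132, 0.991, -0.0]
force: [-0.6, 0.1, 0.7]
grip_width: 0.586
grip_force: 0.0
t 8.95 p [489.5 317.8 229.9] yhead 74.8 zax [-0.002 -0.001 -1.   ] w 50.1 gf 0.0 F [-0.6  0.1  0.7]
units [ -7.39 -15.14  -0.04] rows 15.1
```

View pics/t2.png

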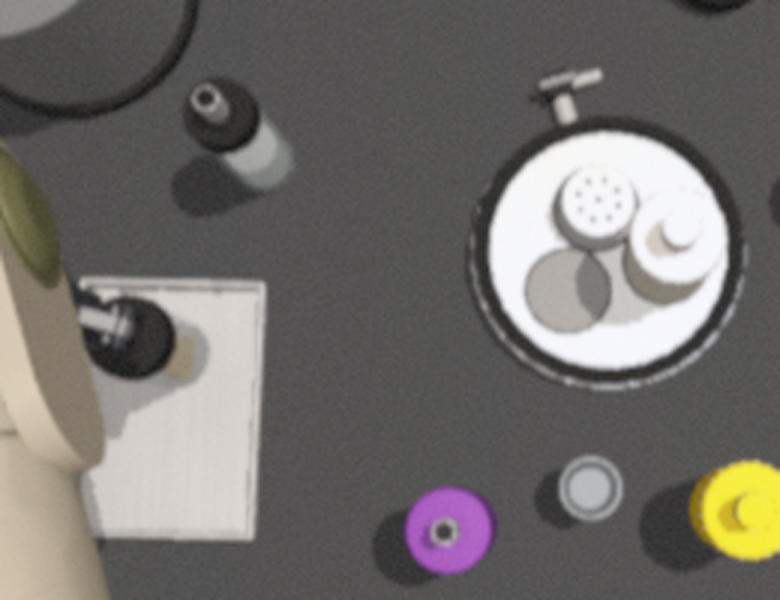

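The flask stands upright in the tray, and its empty station shows at crop (568,290). The tin and pot have not moved. Next I'll fetch the pot.

```bash
python3 -m crank '[[[-0.2,-0.4,0,0,0,0,55],[-0.39,-0.8,0,0,0,0,55],[-0.49,-1,0,0,0,0,55],[-0.49,-1,0,0,0,0,55],[-0.49,-1,0,0,0,0,55],[-0.49,-1,0,0,0,0,55],[-0.49,-1,0,0,0,0,55],[-0.49,-1,0,0,0,0,55]]]' 35
python3 -m crank '[[[-0.49,-1,0,0,0,0,55],[-0.49,-1,0,0,0,0,55],[-0.49,-1,0,0,0,0,55],[-0.49,-1,0,0,0,0,55],[-0.48,-1,0,0,0,0,55],[-0.44,-0.9,0,0,0,0,55],[-0.34,-0.7,0,0,0,0,55],[-0.29,-0.6,0,0,0,0,55]]]'
python3 -m crank '[[[-0.2,-0.4,0,0,0,0,55],[-0.16,-0.34,0,0,0,0,55],[0,0,0,0,0,0,55],[0,0,0.5,0,0,0,55],[0,0,0.8,0,0,0,55],[0,0,0.8,0,0,0,55],[0,0,0.5,0,0,0,55],[0,0,0.26,0,0,0,55]]]'
python3 d.py 568.7 -96 157
python3 -c "
from h import *
print(onz('top',269.2,196.5,22))
"
```

```text
time_s: 9.8
eef_pos: [527.8, 119.2, 230.5]
ee_rot: [-0.0, 0.132, 0.991, -0.0]
force: [0.6, 0.8, 0.1]
grip_width: 0.644
grip_force: 0.0
time_s: 10.6
eef_pos: [565.2, -77.3, 230.4]
ee_rot: [-0.0, 0.132, 0.991, -0.0]
force: [-0.2, 0.8, 0.5]
grip_width: 0.644
grip_force: 0.0
time_s: 11.4
eef_pos: [568.8, -95.1, 157.8]
ee_rot: [-0.001, 0.132, 0.991, 0.0]
force: [0.3, -0.3, 0.6]
grip_width: 0.642
grip_force: 0.0
t 11.4 p [568.8 -95.1 157.8] yhead 74.9 zax [-0.002  0.001 -1.   ] w 54.8 gf 0.0 F [ 0.3 -0.3  0.6]
units [-0.01 -0.04  0.03] rows 0.0
[546.18662858 -14.26190927  22.        ]
```

```bash
python3 -m crank '[[[0,0,0,0,0,0,15],[0,0,0,0,0,0,15],[0,0,0,0,0,0,15],[0,0,0,0,0,0,15],[0,0,0,0,0,0,15],[0,0,0,0,0,0,15],[0,0,0,0,0,0,15],[0,0,0,0,0,0,15]]]' 35
python3 d.py 394 318 225
python3 -m crank '[[[0,0,-0.3,0,0,0,15],[0,0,-0.6,0,0,0,15],[0,0,-0.7,0,0,0,15],[0,0,-0.6,0,0,0,15],[0,0,-0.4,0,0,0,15],[0,0,0,0,0,0,15],[0,0,0,0,0,0,15],[0,0,0,0,0,0,15]]]' 35
python3 d.py 394 200 225
python3 d.py 394 318 225
```

```text
time_s: 12.2
eef_pos: [569.6, -96.0, 160.0]
ee_rot: [0.001, 0.132, 0.991, -0.0]
force: [0.1, -0.6, 5.0]
grip_width: 0.311
grip_force: 35.2
t 12.2 p [569.6 -96.  160. ] yhead 74.8 zax [ 0.001 -0.001 -1.   ] w 26.6 gf 35.2 F [ 0.1 -0.6  5. ]
units [11.11 14.14 -2.62] rows 14.1
time_s: 13.0
eef_pos: [568.9, -95.7, 223.3]
ee_rot: [-0.001, 0.132, 0.991, 0.0]
force: [-0.1, 0.4, -3.7]
grip_width: 0.309
grip_force: 34.8
t 13.0 p [568.9 -95.7 223.3] yhead 74.8 zax [-0.002  0.001 -1.   ] w 26.4 gf 34.8 F [-0.1  0.4 -3.7]
units [ 9.85  9.58 -0.05] rows 9.8
t 13.0 p [568.9 -95.7 223.3] yhead 74.8 zax [-0.002  0.001 -1.   ] w 26.4 gf 34.8 F [-0.1  0.4 -3.7]
units [11.08 14.14 -0.04] rows 14.1
```

```bash
python3 -m crank '[[[0.4,0.39,0,0,0,0,15],[0.7,0.68,0,0,0,0,15],[0.9,0.88,0,0,0,0,15],[1,0.97,0,0,0,0,15],[1,0.97,0,0,0,0,15],[1,0.97,0,0,0,0,15],[1,0.97,0,0,0,0,15],[1,0.97,0,0,0,0,15]]]'
python3 -m crank '[[[1,0.97,0,0,0,0,15],[0.9,0.9,0,0,0,0,15],[0.6,0.9,0,0,0,0,15],[0.35,0.9,0,0,0,0,15],[0.35,0.9,0,0,0,0,15],[0.35,0.9,0,0,0,0,15],[0.3,0.8,0,0,0,0,15],[0.2,0.6,0,0,0,0,15]]]'
python3 -m crank '[[[0.03,0.3,0,0,0,0,15],[0,0.17,0,0,0,0,15],[0,0,0,0,0,0,15],[0,0,0.4,0,0,0,15],[0,0,0.7,0,0,0,15],[0,0,0.8,0,0,0,15],[0,0,0.6,0,0,0,15],[0,0,0.3,0,0,0,15]]]'
python3 d.py 394 318 141.5
```

```text
time_s: 13.8
eef_pos: [443.1, 115.7, 224.0]
ee_rot: [-0.0, 0.132, 0.991, 0.0]
force: [0.8, 0.4, -2.6]
grip_width: 0.307
grip_force: 34.9
time_s: 14.6
eef_pos: [390.7, 307.7, 223.9]
ee_rot: [-0.0, 0.131, 0.991, -0.0]
force: [0.6, -0.0, -2.2]
grip_width: 0.315
grip_force: 34.9
time_s: 15.4
eef_pos: [393.9, 317.0, 152.5]
ee_rot: [-0.001, 0.132, 0.991, -0.001]
force: [-0.1, -0.7, -2.3]
grip_width: 0.315
grip_force: 34.9
t 15.4 p [393.9 317.  152.5] yhead 74.8 zax [-0.002 -0.001 -1.   ] w 26.9 gf 34.9 F [-0.1 -0.7 -2.3]
units [0.   0.04 0.44] rows 0.4
```

```bash
python3 -m crank '[[[0,0,0.25,0,0,0,15],[0,0,0.15,0,0,0,15],[0,0,0.06,0,0,0,15],[0,0,0,0,0,0,15],[0,0,0,0,0,0,55],[0,0,0,0,0,0,55],[0,0,0,0,0,0,55],[0,0,0,0,0,0,55]]]'
python3 -m crank '[[[0,0,-0.4,0,0,0,55],[0,0,-0.7,0,0,0,55],[0,0,-0.8,0,0,0,55],[0,0,-0.8,0,0,0,55],[0,0,-0.6,0,0,-0.7,55],[0,0,0,0,0,-1,85],[0,0,0,0,0,-1,85],[0,0,0,0,0,-1,85]]]'
python3 d.py 615.5 -38.3 215; python3 -c "
from h import *
i=capture('top');cv2.imwrite('pics/t3.png',cv2.resize(i[120:300,80:340],None,fx=3,fy=3,interpolation=2))"
```

```text
time_s: 16.2
eef_pos: [394.6, 317.9, 143.1]
ee_rot: [0.0, 0.132, 0.991, 0.0]
force: [-0.5, -0.3, -0.7]
grip_width: 0.643
grip_force: 0.0
time_s: 17.0
eef_pos: [394.5, 317.9, 226.3]
ee_rot: [0.001, -0.128, 0.992, 0.0]
force: [0.0, -0.6, 0.8]
grip_width: 0.992
grip_force: 0.0
t 17.0 p [394.5 317.9 226.3] yhead 104.8 zax [ 0.001  0.    -1.   ] w 84.7 gf 0.0 F [ 0.  -0.6  0.8]
units [ -4.92 -16.03   0.45] rows 16.0
```

View pics/t3.png

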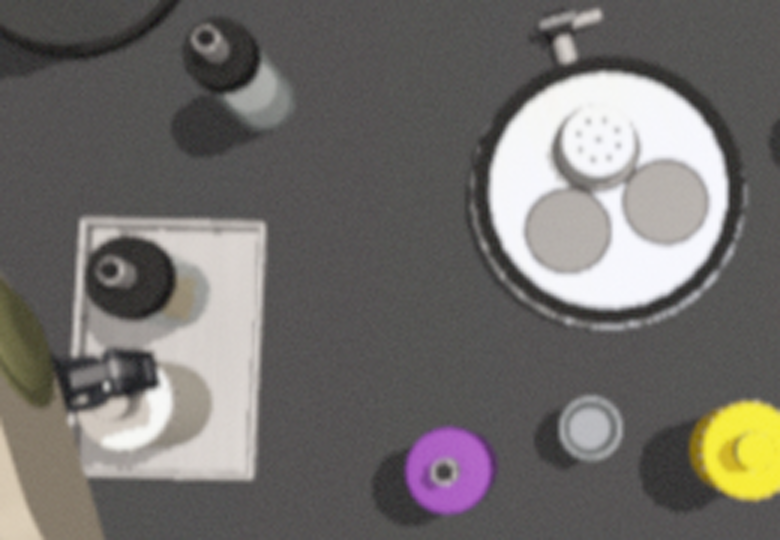

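Both pieces stand in the tray and the two front stations are visible as grey discs at crop (568,230) and (666,201). I'll measure them, then go for the tin.

```bash
python3 - <<'E'
from h import *
i=cv2.imread("pics/t3.png");g=cv2.cvtColor(cv2.GaussianBlur(i,(5,5),0),6)
m=((g>110)&(g<190)).astype(np.uint8);m[:,:500]=0;m[300:]=0;m=cv2.morphologyEx(m,2,np.ones((9,9)))
P={}
for c in cv2.findContours(m,0,1)[0]:
    if cv2.contourArea(c)>2500:
        (x,y),ax,_=cv2.fitEllipse(cv2.convexHull(c));p=onz("top",80+(x+.5)/3-.5,120+(y+.5)/3-.5,22);print((round(x),round(y)),np.round(ax),p.round(1))
E
python3 -m crank '[[[-0.15,-0.5,0,0,0,0,85],[-0.25,-0.8,0,0,0,0,85],[-0.31,-1,0,0,0,0,85],[-0.31,-1,0,0,0,0,85],[-0.31,-1,0,0,0,0,85],[-0.31,-1,0,0,0,0,85],[-0.31,-1,0,0,0,0,85],[-0.31,-1,0,0,0,0,85]]]' 30
python3 -m crank '[[[-0.31,-1,0,0,0,0,85],[-0.31,-1,0,0,0,0,85],[-0.31,-1,0,0,0,0,85],[-0.31,-1,0,0,0,0,85],[-0.31,-1,0,0,0,0,85],[-0.3,-1,0,0,0,0,85],[-0.25,-0.8,0,0,0,0,85],[-0.25,-0.8,0,0,0,0,85]]]'
python3 -m crank '[[[-0.19,-0.6,0,0,0,0,85],[-0.14,-0.4,0,0,0,0,85],[0,-0.13,0,0,0,0,85],[0,0,0.5,0,0,0,85],[0,0,0.9,0,0,0,85],[0,0,0.9,0,0,0,85],[0,0,0.5,0,0,0,85],[0,0,0.2,0,0,0,85]]]'
python3 d.py 615.5 -38.3 33
```

```text
(614, 214) [119. 188.] [560.7 -52.8  22. ]
time_s: 17.85
eef_pos: [495.3, 153.4, 225.7]
ee_rot: [0.0, -0.123, 0.992, -0.0]
force: [0.8, 0.4, -0.3]
grip_width: 0.998
grip_force: 0.0
time_s: 18.65
eef_pos: [599.2, -16.2, 225.6]
ee_rot: [0.0, -0.123, 0.992, -0.0]
force: [-0.4, -0.0, 0.3]
grip_width: 0.994
grip_force: 0.0
time_s: 19.45
eef_pos: [613.2, -38.9, 148.8]
ee_rot: [-0.001, -0.126, 0.992, 0.0]
force: [0.3, -0.6, 0.1]
grip_width: 0.998
grip_force: 0.0
t 19.45 p [613.2 -38.9 148.8] yhead 104.4 zax [-0.002  0.001 -1.   ] w 85.2 gf 0.0 F [ 0.3 -0.6  0.1]
units [-0.11 -0.01  4.63] rows 4.6
```

```bash
python3 -m crank '[[[-0.1,0,0.4,0,0,0,85],[0,0,0.8,0,0,0,85],[0,0,1,0,0,0,85],[0,0,0.9,0,0,0,85],[0,0,0.7,0,0,0,85],[0,0,0.4,0,0,0,85],[0,0,0.25,0,0,0,85],[0,0,0.15,0,0,0,85]]]'
python3 d.py 615.5 -38.3 33
python3 -m crank '[[[0,0,0,0,0,0,70],[0,0,0,0,0,0,60],[0,0,0,0,0,0,50],[0,0,0,0,0,0,50],[0,0,0,0,0,0,50],[0,0,0,0,0,0,50],[0,0,0,0,0,0,50],[0,0,0,0,0,0,50]]]' 25
python3 d.py 615.5 -38.3 33
python3 -c "
from h import *
print(onz('top',80+568/3-.33,120+230.5/3-.33,22),onz('top',80+666/3-.33,120+201.5/3-.33,22))"
```

```text
time_s: 20.25
eef_pos: [616.7, -38.9, 35.5]
ee_rot: [0.0, -0.126, 0.992, -0.0]
force: [0.0, -0.1, -0.2]
grip_width: 0.994
grip_force: 0.0
t 20.25 p [616.7 -38.9  35.5] yhead 104.4 zax [ 0.001 -0.    -1.   ] w 84.9 gf 0.0 F [ 0.  -0.1 -0.2]
units [0.04 0.03 0.1 ] rows 0.1
time_s: 21.05
eef_pos: [616.8, -38.9, 36.2]
ee_rot: [0.001, -0.126, 0.992, -0.0]
force: [-1.1, 0.8, 6.0]
grip_width: 0.694
grip_force: 27.2
t 21.05 p [616.8 -38.9  36.2] yhead 104.4 zax [ 0.002 -0.    -1.   ] w 59.2 gf 27.2 F [-1.1  0.8  6. ]
units [0.04 0.04 0.13] rows 0.1
[546.16995466 -13.7648096   22.        ] [572.29526277 -96.21988204  22.        ]
```

```bash
python3 -m crank '[[[0,0,-0.3,0,0,0,50],[0,0,-0.6,0,0,0,50],[0,0,-0.8,0,0,0,50],[0,0,-0.9,0,0,0,50],[0,0,-0.7,0,0,0,50],[0,0,-0.5,0,0,0,50],[0,0,-0.2,0,0,0,50],[0,0,0,0,0,0,50]]]' 25
python3 d.py 488 -346.8 136
```

```text
time_s: 21.85
eef_pos: [616.5, -38.9, 135.8]
ee_rot: [0.0, -0.126, 0.992, -0.0]
force: [-0.4, -0.8, -1.1]
grip_width: 0.69
grip_force: 27.2
t 21.85 p [616.5 -38.9 135.8] yhead 104.4 zax [ 0.001 -0.    -1.   ] w 58.9 gf 27.2 F [-0.4 -0.8 -1.1]
units [ 8.040e+00 -1.065e+01 -1.000e-02] rows 10.6
```

```bash
python3 -m crank '[[[0.3,-0.4,0,0,0,0,50],[0.53,-0.7,0,0,0,0,50],[0.68,-0.9,0,0,0,0,50],[0.755,-1,0,0,0,0,50],[0.755,-1,0,0,0,0,50],[0.755,-1,0,0,0,0,50],[0.755,-1,0,0,0,0,50],[0.755,-1,0,0,0,0,50]]]'
python3 -m crank '[[[0.755,-1,0,0,0,0,50],[0.6,-0.8,0,0,0,0,50],[0.46,-0.6,0,0,0,0,50],[0.38,-0.5,0,0,0,0,50],[0.3,-0.4,0,0,0,0,50],[0.26,-0.35,0,0,0,0,50],[0,0,0,0,0,0,50],[0,0,0,0,0,0,50]]]'
python3 d.py 488 -346.8 93
```

```text
time_s: 22.65
eef_pos: [530.5, -242.8, 134.4]
ee_rot: [-0.001, -0.125, 0.992, 0.001]
force: [0.1, -0.7, -1.0]
grip_width: 0.689
grip_force: 27.2
time_s: 23.45
eef_pos: [488.1, -346.5, 135.2]
ee_rot: [-0.0, -0.126, 0.992, 0.0]
force: [0.2, 0.0, -2.5]
grip_width: 0.693
grip_force: 27.2
t 23.45 p [ 488.1 -346.5  135.2] yhead 104.4 zax [-0.  0. -1.] w 59.2 gf 27.2 F [ 0.2  0.  -2.5]
units [ 0.01 -0.01  1.69] rows 1.7
```

```bash
python3 -m crank '[[[0,0,0.4,0,0,0,50],[0,0,0.5,0,0,0,50],[0,0,0.4,0,0,0,50],[0,0,0.2,0,0,0,50],[0,0,0.15,0,0,0,50],[0,0,0.06,0,0,0,50],[0,0,0,0,0,0,50],[0,0,0,0,0,0,50]]]'
python3 d.py 488 -346.8 92.2
```

```text
time_s: 24.25
eef_pos: [488.1, -347.0, 92.9]
ee_rot: [0.0, -0.126, 0.992, -0.0]
force: [0.2, 0.6, -1.1]
grip_width: 0.687
grip_force: 27.1
t 24.25 p [ 488.1 -347.    92.9] yhead 104.4 zax [ 0.001 -0.001 -1.   ] w 58.7 gf 27.1 F [ 0.2  0.6 -1.1]
units [0.   0.01 0.03] rows 0.0
```

```bash
python3 -m crank '[[[0,0,0.04,0,0,0,50],[0,0,0,0,0,0,50],[0,0,0,0,0,0,65],[0,0,0,0,0,0,75],[0,0,0,0,0,0,85],[0,0,0,0,0,0,85],[0,0,0,0,0,0,85],[0,0,0,0,0,0,85]]]'
python3 -m crank '[[[0,0,-0.4,0,0,0,85],[0,0,-0.7,0,0,0,85],[0,0,-0.9,0,0,0,85],[0,0,-0.9,0,0,0,85],[0,0,-0.9,0,0,0,60],[0,0,-0.9,0,0,0,60],[0,0,-0.6,0,0,0,50],[0,0,-0.3,0,0,0,50]]]'
python3 d.py 655.5 249.3 232
python3 -c "
from h import *
i=capture('top');j=capture('scene');cv2.imwrite('pics/t4.png',np.hstack([cv2.resize(i[120:300,340:460],None,fx=3,fy=3,interpolation=2),cv2.resize(j[215:335,100:240],(420,360),interpolation=2)]))"
```

```text
time_s: 25.05
eef_pos: [488.0, -346.8, 91.5]
ee_rot: [-0.0, -0.126, 0.992, 0.0]
force: [1.3, 0.3, -0.7]
grip_width: 0.996
grip_force: 0.0
time_s: 25.85
eef_pos: [488.3, -347.0, 233.8]
ee_rot: [0.001, -0.126, 0.992, -0.001]
force: [0.7, -0.1, 0.3]
grip_width: 0.589
grip_force: 0.0
t 25.85 p [ 488.3 -347.   233.8] yhead 104.4 zax [ 0.002 -0.002 -1.   ] w 50.3 gf 0.0 F [ 0.7 -0.1  0.3]
units [-12.42  21.43   0.03] rows 21.4Traceback (most recent call last):
  File "<string>", line 3, in <module>
    i=capture('top');j=capture('scene');cv2.imwrite('pics/t4.png',np.hstack([cv2.resize(i[120:300,340:460],None,fx=3,fy=3,interpolation=2),cv2.resize(j[215:335,100:240],(420,360),interpolation=2)]))
                                                                  ~~~~~~~~~^^^^^^^^^^^^^^^^^^^^^^^^^^^^^^^^^^^^^^^^^^^^^^^^^^^^^^^^^^^^^^^^^^^^^^^^^^^^^^^^^^^^^^^^^^^^^^^^^^^^^^^^^^^^^^^^^^^^^^^^^^
    return _nx.concatenate(arrs, 1, dtype=dtype, casting=casting)
           ~~~~~~~~~~~~~~~^^^^^^^^^^^^^^^^^^^^^^^^^^^^^^^^^^^^^^^
ValueError: all the input array dimensions except for the concatenation axis must match exactly, but along dimension 0, the array at index 0 has size 540 and the array at index 1 has size 360
```

```bash
python3 -c "
import cv2;i=cv2.imread('pics/t4.png');print(i.shape)"
```

```text
[ WARN:0@0.018] global loadsave.cpp:275 findDecoder imread_('pics/t4.png'): can't open/read file: check file path/integrity
Traceback (most recent call last):
AttributeError: 'NoneType' object has no attribute 'shape'
```

```bash
python3 -m crank '[[[-0.23,0.4,0,0,0,0,50],[-0.4,0.7,0,0,0,0,50],[-0.52,0.9,0,0,0,0,50],[-0.58,1,0,0,0,0,50],[-0.58,1,0,0,0,0,50],[-0.58,1,0,0,0,0,50],[-0.58,1,0,0,0,0,50],[-0.58,1,0,0,0,0,50]]]'
python3 -m crank '[[[-0.58,1,0,0,0,0,50],[-0.58,1,0,0,0,0,50],[-0.58,1,0,0,0,0,50],[-0.58,1,0,0,0,0,50],[-0.58,1,0,0,0,0,50],[-0.58,1,0,0,0,0,50],[-0.58,1,0,0,0,0,50],[-0.58,1,0,0,0,0,50]]]'
python3 -m crank '[[[-0.58,1,0,0,0,0,50],[-0.58,1,0,0,0,0,50],[-0.58,1,0,0,0,0,50],[-0.58,1,0,0,0,0,50],[-0.58,1,0,0,0,0,50],[-0.4,0.7,0,0,0,0,50],[-0.23,0.4,0,0,0,0,50],[-0.19,0.33,0,0,0,0,50]]]'
python3 d.py 655.5 249.3 170
python3 -c "
from h import *
i=capture('top');j=capture('scene')
a=cv2.resize(i[170:270,350:460],None,fx=3,fy=3,interpolation=2);b=cv2.resize(j[60:220,330:430],None,fx=3,fy=3,interpolation=2)
o=np.zeros((480,640,3),np.uint8);o[:300,:330]=a;o[:,340:]=b;cv2.imwrite('pics/t4.png',o)"
```

```text
time_s: 26.75
eef_pos: [542.3, -150.0, 230.6]
ee_rot: [-0.001, -0.126, 0.992, 0.001]
force: [-0.7, -0.3, -0.2]
grip_width: 0.582
grip_force: 0.0
time_s: 27.55
eef_pos: [604.5, 72.5, 230.5]
ee_rot: [-0.001, -0.126, 0.992, 0.0]
force: [-0.0, 0.6, 0.3]
grip_width: 0.582
grip_force: 0.0
time_s: 28.35
eef_pos: [654.3, 250.9, 230.2]
ee_rot: [-0.001, -0.126, 0.992, -0.0]
force: [-0.4, 0.4, 0.1]
grip_width: 0.584
grip_force: 0.0
t 28.35 p [654.3 250.9 230.2] yhead 104.5 zax [-0.002 -0.    -1.   ] w 49.9 gf 0.0 F [-0.4  0.4  0.1]
units [-0.03 -0.07  2.41] rows 2.4
```

View pics/t4.png

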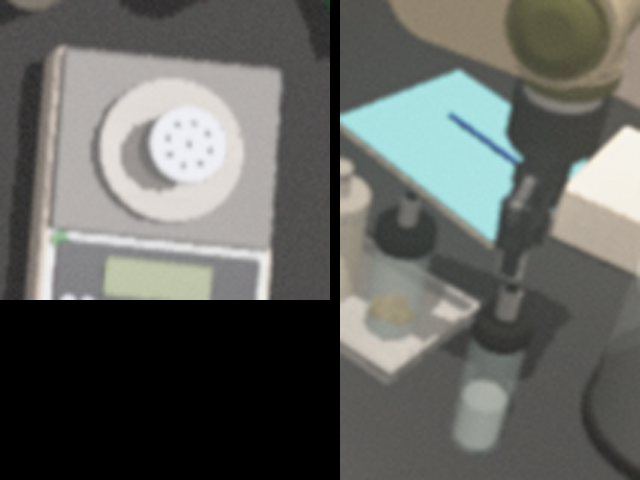

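The tin stands upright on the pan, with its lid at crop (187,146), which fits parallax from the pan centre at (171,149). The gripper is above the tall flask's tube. I'll verify the tin numerically and grip.

```bash
python3 -c "
from h import *
print('tin on pan',onz('top',350+187/3-.33,170+145.5/3-.33,118))"
python3 -m crank '[[[-0.03,-0.07,0.4,0,0,0,50],[0,0,0.6,0,0,0,50],[0,0,0.6,0,0,0,50],[0,0,0.4,0,0,0,50],[0,0,0.25,0,0,0,50],[0,0,0.12,0,0,0,50],[0,0,0,0,0,0,50],[0,0,0,0,0,0,35]]]' 35
python3 -m crank '[[[0,0,0,0,0,0,25],[0,0,0,0,0,0,10],[0,0,0,0,0,0,10],[0,0,0,0,0,0,10],[0,0,0,0,0,0,10],[0,0,0,0,0,0,10],[0,0,0,0,0,0,10],[0,0,0,0,0,0,10]]]' 35
python3 d.py 616.5 -38 235
```

```text
tin on pan [ 486.81276213 -346.25681515  118.        ]
time_s: 29.25
eef_pos: [656.4, 247.8, 172.9]
ee_rot: [0.001, -0.126, 0.992, 0.0]
force: [0.8, 0.0, -0.4]
grip_width: 0.427
grip_force: 0.0
time_s: 30.05
eef_pos: [656.3, 248.1, 172.9]
ee_rot: [0.001, -0.126, 0.992, 0.0]
force: [-0.5, 1.9, 4.6]
grip_width: 0.208
grip_force: 34.4
t 30.05 p [656.3 248.1 172.9] yhead 104.4 zax [ 0.001  0.    -1.   ] w 17.7 gf 34.4 F [-0.5  1.9  4.6]
units [  4.39 -10.68  -2.49] rows 10.7
```

```bash
python3 -m crank '[[[0,0,-0.3,0,0,0,10],[0,0,-0.6,0,0,0,10],[0,0,-0.7,0,0,0,10],[0,0,-0.6,0,0,0,10],[0,0,-0.4,0,0,0,10],[0,0,-0.3,0,0,0,10],[0.1,-0.25,0,0,0,0,10],[0.2,-0.5,0,0,0,0,10]]]' 35
python3 -m crank '[[[0.29,-0.7,0,0,0,0,10],[0.37,-0.9,0,0,0,0,10],[0.41,-1,0,0,0,0,10],[0.41,-1,0,0,0,0,10],[0.41,-1,0,0,0,0,10],[0.41,-1,0,0,0,0,10],[0.41,-1,0,0,0,0,10],[0.37,-0.9,0,0,0,0,10]]]'
python3 -m crank '[[[0.33,-0.8,0,0,0,0,10],[0.29,-0.7,0,0,0,0,10],[0.25,-0.6,0,0,0,0,10],[0.2,-0.5,0,0,0,0,10],[0.16,-0.4,0,0,0,0,10],[0.1,-0.25,0,0,0,0,10],[0.07,-0.15,0,0,0,0,10],[0,0,0,0,0,0,10]]]'
python3 d.py 616.5 -38 196
```

```text
time_s: 30.85
eef_pos: [653.2, 227.8, 243.8]
ee_rot: [-0.001, -0.126, 0.992, -0.0]
force: [1.0, 0.3, -1.3]
grip_width: 0.213
grip_force: 34.3
time_s: 31.65
eef_pos: [624.9, 25.3, 243.8]
ee_rot: [-0.001, -0.125, 0.992, 0.0]
force: [0.9, -0.2, -1.9]
grip_width: 0.207
grip_force: 34.3
time_s: 32.45
eef_pos: [613.0, -64.1, 244.8]
ee_rot: [-0.0, -0.126, 0.992, 0.0]
force: [-0.3, -0.7, -2.8]
grip_width: 0.209
grip_force: 34.3
t 32.45 p [613.  -64.1 244.8] yhead 104.4 zax [-0.  0. -1.] w 17.8 gf 34.3 F [-0.3 -0.7 -2.8]
units [-0.4   0.98  1.95] rows 2.0
```

```bash
python3 -m crank '[[[-0.06,0.15,0,0,0,0,10],[-0.1,0.25,0,0,0,0,10],[-0.1,0.25,0,0,0,0,10],[-0.09,0.2,0,0,0,0,10],[-0.05,0.13,0,0,0,0,10],[0,0,0.3,0,0,0,10],[0,0,0.4,0,0,0,10],[0,0,0.4,0,0,0,10]]]'
python3 -m crank '[[[0,0,0.35,0,0,0,10],[0,0,0.25,0,0,0,10],[0,0,0.1,0,0,0,10],[0,0,0.05,0,0,0,10],[0,0,0,0,0,0,10],[0,0,0,0,0,0,10],[0,0,0,0,0,0,10],[0,0,0,0,0,0,10]]]'
python3 d.py 616.5 -38 195
```

```text
time_s: 33.25
eef_pos: [616.3, -37.9, 216.0]
ee_rot: [-0.0, -0.125, 0.992, 0.0]
force: [0.1, 0.1, -2.5]
grip_width: 0.209
grip_force: 34.3
time_s: 34.05
eef_pos: [616.6, -37.8, 198.7]
ee_rot: [0.0, -0.126, 0.992, -0.0]
force: [-0.2, 0.4, -2.4]
grip_width: 0.211
grip_force: 34.3
t 34.05 p [616.6 -37.8 198.7] yhead 104.4 zax [ 0. -0. -1.] w 18.0 gf 34.3 F [-0.2  0.4 -2.4]
units [ 0.01 -0.01  0.15] rows 0.1
```

```bash
python3 -m crank '[[[0,0,0.08,0,0,0,10],[0,0,0.06,0,0,0,10],[0,0,0.04,0,0,0,10],[0,0,0,0,0,0,10],[0,0,0,0,0,0,50],[0,0,0,0,0,0,50],[0,0,0,0,0,0,50],[0,0,0,0,0,0,50]]]'
python3 -m crank '[[[0,0,-0.4,0,0,0,50],[0,0,-0.7,0,0,0,50],[0,0,-0.7,0,0,0,50],[0,0,-0.5,0,0,0.7,50],[0,0,0,0,0,1,50],[0,0,0,0,0,1,50],[0,0,0,0,0,1,50],[0,0,0,0,0,0,50]]]'
python3 d.py 489.8 317.9 235
```

```text
time_s: 34.85
eef_pos: [616.5, -37.8, 193.9]
ee_rot: [-0.0, -0.126, 0.992, 0.0]
force: [-0.5, -0.9, -0.1]
grip_width: 0.585
grip_force: 0.0
time_s: 35.65
eef_pos: [616.7, -37.8, 252.3]
ee_rot: [0.0, 0.133, 0.991, -0.0]
force: [0.1, 0.7, -1.0]
grip_width: 0.581
grip_force: 0.0
t 35.65 p [616.7 -37.8 252.3] yhead 74.8 zax [ 0.001 -0.    -1.   ] w 49.6 gf 0.0 F [ 0.1  0.7 -1. ]
units [ 8.64 12.39  0.68] rows 12.4
```

```bash
python3 -m crank '[[[0.28,0.4,0,0,0,0,50],[0.49,0.7,0,0,0,0,50],[0.63,0.9,0,0,0,0,50],[0.7,1,0,0,0,0,50],[0.7,1,0,0,0,0,50],[0.7,1,0,0,0,0,50],[0.7,1,0,0,0,0,50],[0.7,1,0,0,0,0,50]]]'
python3 -m crank '[[[0.7,1,0,0,0,0,50],[0.7,1,0,0,0,0,50],[0.7,1,0,0,0,0,50],[0.62,0.9,0,0,0,0,50],[0.42,0.6,0,0,0,0,50],[0.3,0.45,0,0,0,0,50],[0.2,0.3,0,0,0,0,50],[0.1,0.14,0,0,0,0,50]]]'
python3 d.py 489.8 317.9 148
python3 -c "
from h import *
i=capture('top');j=capture('scene')
a=cv2.resize(i[120:240,230:340],None,fx=3,fy=3,interpolation=2);b=cv2.resize(j[160:290,230:350],None,fx=3,fy=3,interpolation=2)
o=np.zeros((390,700,3),np.uint8);o[:360,:330]=a;o[:,340:]=b;cv2.imwrite('pics/t5.png',o)"
```

```text
time_s: 36.45
eef_pos: [543.1, 165.0, 251.9]
ee_rot: [0.0, 0.13, 0.992, 0.0]
force: [0.0, 0.2, 0.2]
grip_width: 0.587
grip_force: 0.0
time_s: 37.25
eef_pos: [488.9, 318.2, 251.6]
ee_rot: [0.0, 0.131, 0.991, 0.0]
force: [1.2, -0.1, -0.4]
grip_width: 0.585
grip_force: 0.0
t 37.25 p [488.9 318.2 251.6] yhead 74.9 zax [ 0. -0. -1.] w 50.0 gf 0.0 F [ 1.2 -0.1 -0.4]
units [-0.04 -0.    4.14] rows 4.1
```

View pics/t5.png

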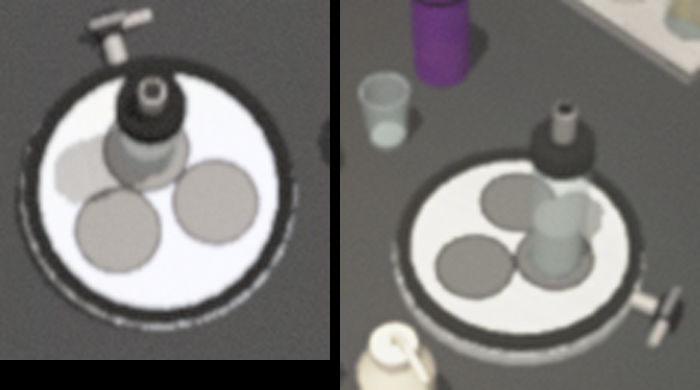

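The tall flask stands upright within the back-station ring (scene crop, base about (556,252), ring centre (556,258)), and the front stations are free. Now the glass flask goes back.

```bash
python3 -m crank '[[[-0.03,0,0.4,0,0,0,50],[0,0,0.8,0,0,0,50],[0,0,0.9,0,0,0,50],[0,0,0.9,0,0,0,50],[0,0,0.6,0,0,0,50],[0,0,0.35,0,0,0,50],[0,0,0.15,0,0,0,50],[0,0,0,0,0,0,50]]]'
python3 -m crank '[[[0,0,0,0,0,0,30],[0,0,0,0,0,0,10],[0,0,0,0,0,0,10],[0,0,0,0,0,0,10],[0,0,0,0,0,0,10],[0,0,0,0,0,0,10],[0,0,0,0,0,0,10],[0,0,0,0,0,0,10]]]' 35
python3 d.py 489.8 317.9 148
python3 -m crank '[[[0,0,-0.3,0,0,0,10],[0,0,-0.6,0,0,0,10],[0,0,-0.8,0,0,0,10],[0,0,-0.8,0,0,0,10],[0,0,-0.6,0,0,0,10],[0,0,-0.4,0,0,0,10],[0,0,-0.2,0,0,0,10],[0,0,0,0,0,0,10]]]' 35
python3 d.py 546.8 -12.5 241
```

```text
time_s: 38.15
eef_pos: [490.0, 317.3, 148.9]
ee_rot: [-0.0, 0.132, 0.991, -0.0]
force: [-0.1, 0.0, 0.1]
grip_width: 0.586
grip_force: 0.0
time_s: 38.95
eef_pos: [490.2, 317.6, 149.8]
ee_rot: [0.001, 0.132, 0.991, 0.0]
force: [-0.6, -0.9, 5.5]
grip_width: 0.212
grip_force: 34.3
t 38.95 p [490.2 317.6 149.8] yhead 74.8 zax [ 0.001  0.    -1.   ] w 18.1 gf 34.3 F [-0.6 -0.9  5.5]
units [0.02 0.01 0.07] rows 0.1
time_s: 39.75
eef_pos: [489.9, 317.5, 241.6]
ee_rot: [0.0, 0.132, 0.991, 0.0]
force: [0.2, -0.0, -2.5]
grip_width: 0.208
grip_force: 34.4
t 39.75 p [489.9 317.5 241.6] yhead 74.8 zax [ 0.  0. -1.] w 17.7 gf 34.4 F [ 0.2 -0.  -2.5]
units [ -5.65 -12.15   0.02] rows 12.1
```

```bash
python3 -m crank '[[[-0.19,-0.4,0,0,0,0,10],[-0.33,-0.7,0,0,0,0,10],[-0.42,-0.9,0,0,0,0,10],[-0.465,-1,0,0,0,0,10],[-0.465,-1,0,0,0,0,10],[-0.465,-1,0,0,0,0,10],[-0.465,-1,0,0,0,0,10],[-0.465,-1,0,0,0,0,10]]]'
python3 -m crank '[[[-0.465,-1,0,0,0,0,10],[-0.42,-0.9,0,0,0,0,10],[-0.37,-0.8,0,0,0,0,10],[-0.33,-0.7,0,0,0,0,10],[-0.28,-0.6,0,0,0,0,10],[-0.23,-0.5,0,0,0,0,10],[-0.19,-0.4,0,0,0,0,10],[-0.11,-0.25,0,0,0,0,10]]]'
python3 -m crank '[[[0,0,0,0,0,0,10],[0,0,0,0,0,0,10],[0,0,0.3,0,0,0,10],[0,0,0.5,0,0,0,10],[0,0,0.6,0,0,0,10],[0,0,0.4,0,0,0,10],[0,0,0.2,0,0,0,10],[0,0,0,0,0,0,10]]]'
python3 d.py 546.8 -12.5 169
```

```text
time_s: 40.55
eef_pos: [522.6, 125.4, 240.8]
ee_rot: [-0.001, 0.132, 0.991, -0.0]
force: [0.3, -0.1, -2.4]
grip_width: 0.209
grip_force: 34.4
time_s: 41.35
eef_pos: [547.0, -13.5, 241.4]
ee_rot: [-0.0, 0.132, 0.991, 0.0]
force: [0.2, 0.6, -2.2]
grip_width: 0.208
grip_force: 34.5
time_s: 42.15
eef_pos: [546.7, -12.5, 190.8]
ee_rot: [-0.001, 0.132, 0.991, 0.0]
force: [0.8, 0.7, -2.6]
grip_width: 0.21
grip_force: 34.4
t 42.15 p [546.7 -12.5 190.8] yhead 74.8 zax [-0.001  0.    -1.   ] w 17.9 gf 34.4 F [ 0.8  0.7 -2.6]
units [-0.01  0.    0.87] rows 0.9
```

```bash
python3 -m crank '[[[0,0,0.3,0,0,0,10],[0,0,0.3,0,0,0,10],[0,0,0.15,0,0,0,10],[0,0,0.08,0,0,0,10],[0,0,0.05,0,0,0,10],[0,0,0,0,0,0,10],[0,0,0,0,0,0,10],[0,0,0,0,0,0,10]]]'
python3 -m crank '[[[0,0,0.02,0,0,0,10],[0,0,0,0,0,0,40],[0,0,0,0,0,0,40],[0,0,0,0,0,0,40],[0,0,0,0,0,0,40],[0,0,-0.3,0,0,0,40],[0,0,-0.6,0,0,0,40],[0,0,-0.9,0,0,0,40]]]'
python3 -m crank '[[[0,0,-0.9,0,0,0,50],[0,0,-0.5,0,0,0,55],[0,0,0,0,0,0,55],[0.14,0.3,0,0,0,0,55],[0.3,0.6,0,0,0,0,55],[0.5,1,0,0,0,0,55],[0.5,1,0,0,0,0,55],[0.5,1,0,0,0,0,55]]]'
python3 d.py 394.3 317.7 241
```

```text
time_s: 42.95
eef_pos: [547.0, -12.7, 169.7]
ee_rot: [0.0, 0.132, 0.991, -0.0]
force: [-0.1, 0.2, -2.1]
grip_width: 0.209
grip_force: 34.5
time_s: 43.75
eef_pos: [546.6, -12.6, 214.3]
ee_rot: [-0.001, 0.132, 0.991, 0.0]
force: [0.4, -0.5, 0.1]
grip_width: 0.472
grip_force: 0.0
time_s: 44.55
eef_pos: [524.6, 96.3, 248.2]
ee_rot: [-0.001, 0.132, 0.991, 0.0]
force: [0.6, 0.6, -0.4]
grip_width: 0.643
grip_force: 0.0
t 44.55 p [524.6  96.3 248.2] yhead 74.9 zax [-0.002  0.    -1.   ] w 54.9 gf 0.0 F [ 0.6  0.6 -0.4]
units [7.34 7.19 0.3 ] rows 7.3
```

```bash
python3 -m crank '[[[1,0.98,0,0,0,0,55],[1,0.98,0,0,0,0,55],[1,0.98,0,0,0,0,55],[1,0.98,0,0,0,0,55],[0.9,0.88,0,0,0,0,55],[0.7,0.68,0,0,0,0,55],[0.4,0.4,0,0,0,0,55],[0.2,0.2,0,0,0,0,55]]]'
python3 -m crank '[[[0,0,0,0,0,-1,55],[0,0,0,0,0,-1,55],[0,0,0,0,0,-1,55],[0,0,0,0,0,-1,55],[0,0,0,0,0,-1,55],[0,0,0,0,0,-1,55],[0,0,0,0,0,-1,55],[0,0,0,0,0,-1,55]]]'
python3 d.py 394.3 317.7 142
```

```text
time_s: 45.35
eef_pos: [414.8, 282.6, 248.6]
ee_rot: [-0.0, 0.131, 0.991, -0.0]
force: [-0.8, -0.5, -0.4]
grip_width: 0.644
grip_force: 0.0
time_s: 46.15
eef_pos: [416.1, 280.9, 248.7]
ee_rot: [-0.0, -0.416, 0.91, -0.0]
force: [-0.1, 0.7, -0.1]
grip_width: 0.647
grip_force: 0.0
t 46.15 p [416.1 280.9 248.7] yhead 139.1 zax [-0.001 -0.    -1.   ] w 55.2 gf 0.0 F [-0.1  0.7 -0.1]
units [-0.54  1.62  4.27] rows 4.3
```

```bash
python3 -m crank '[[[-0.1,0.3,0,0,0,0,55],[-0.17,0.5,0,0,0,0,55],[-0.17,0.5,0,0,0,0,55],[-0.1,0.32,0,0,0,0,55],[0,0,0,0,0,0,55],[0,0,0.4,0,0,0,55],[0,0,0.8,0,0,0,55],[0,0,0.8,0,0,0,55]]]'
python3 -m crank '[[[0,0,0.8,0,0,0,55],[0,0,0.7,0,0,0,55],[0,0,0.4,0,0,0,55],[0,0,0.2,0,0,0,55],[0,0,0.1,0,0,0,55],[0,0,0,0,0,0,55],[0,0,0,0,0,0,55],[0,0,0,0,0,0,55]]]'
python3 d.py 394.3 317.7 142
python3 -m crank '[[[0,0,0,0,0,0,40],[0,0,0,0,0,0,15],[0,0,0,0,0,0,15],[0,0,0,0,0,0,15],[0,0,0,0,0,0,15],[0,0,0,0,0,0,15],[0,0,0,0,0,0,15],[0,0,0,0,0,0,15]]]' 35
python3 d.py 394.3 317.7 142
```

```text
time_s: 46.95
eef_pos: [394.3, 317.9, 197.8]
ee_rot: [0.0, -0.413, 0.911, -0.0]
force: [0.9, 0.2, -0.8]
grip_width: 0.641
grip_force: 0.0
time_s: 47.75
eef_pos: [394.5, 318.3, 144.5]
ee_rot: [0.0, -0.413, 0.911, 0.0]
force: [-0.0, 0.2, -0.2]
grip_width: 0.64
grip_force: 0.0
t 47.75 p [394.5 318.3 144.5] yhead 138.8 zax [ 0.001  0.    -1.   ] w 54.6 gf 0.0 F [-0.   0.2 -0.2]
units [ 0.02 -0.01  0.1 ] rows 0.1
time_s: 48.55
eef_pos: [394.5, 318.2, 144.3]
ee_rot: [0.0, -0.413, 0.911, -0.0]
force: [1.6, -1.5, 5.2]
grip_width: 0.312
grip_force: 34.8
t 48.55 p [394.5 318.2 144.3] yhead 138.8 zax [ 0.001  0.    -1.   ] w 26.6 gf 34.8 F [ 1.6 -1.5  5.2]
units [ 0.02 -0.01  0.09] rows 0.1
```

```bash
python3 -m crank '[[[0,0,-0.3,0,0,0,15],[0,0,-0.6,0,0,0,15],[0,0,-0.8,0,0,0,15],[0,0,-0.8,0,0,0,15],[0,0,-0.7,0,0,0,15],[0,0,-0.5,0,0,0,15],[0,0,-0.2,0,0,0,15],[0,0,0,0,0,0,15]]]' 35
python3 - <<'E'
from h import *
from scipy.spatial.transform import Rotation as R
s=sense();q=s["ee_rot"];M=R.from_quat(np.r_[q[1:],q[0]]).as_matrix();p=np.array(s["eef_pos"]);print(p.round(1))
for w in [(450,80),(465,-110),(570,-96)]:
    w=np.r_[w,p[2]];print(w.round(),(M.T@(w-p)/25).round(2));p=w
E
```

```text
time_s: 49.35
eef_pos: [394.1, 318.2, 241.6]
ee_rot: [-0.0, -0.413, 0.911, 0.0]
force: [-0.2, -0.6, -3.2]
grip_width: 0.313
grip_force: 34.9
[394.1 318.2 241.6]
[450.  80. 242.] [ 5.7  -7.96 -0.  ]
[ 465. -110.  242.] [ 5.33 -5.45 -0.  ]
[570. -96. 242.] [-3.19 -2.79 -0.  ]
```

```bash
python3 -m crank '[[[0.29,-0.4,0,0,0,0,15],[0.5,-0.7,0,0,0,0,15],[0.64,-0.9,0,0,0,0,15],[0.72,-1,0,0,0,0,15],[0.72,-1,0,0,0,0,15],[0.72,-1,0,0,0,0,15],[0.71,-1,0,0,0,0,15],[0.71,-1,0,0,0,0,15]]]'
python3 -m crank '[[[0.69,-0.96,0,0,0,0,15],[0.98,-1,0,0,0,0,15],[0.98,-1,0,0,0,0,15],[0.98,-1,0,0,0,0,15],[0.9,-0.92,0,0,0,0,15],[0.7,-0.72,0,0,0,0,15],[0.5,-0.51,0,0,0,0,15],[0.29,-0.3,0,0,0,0,15]]]'
python3 -m crank '[[[-0.2,-0.17,0,0,0,0,15],[-0.4,-0.35,0,0,0,0,15],[-0.6,-0.52,0,0,0,0,15],[-0.6,-0.53,0,0,0,0,15],[-0.6,-0.52,0,0,0,0,15],[-0.4,-0.35,0,0,0,0,15],[-0.25,-0.22,0,0,0,0,15],[-0.14,-0.13,0,0,0,0,15]]]'
python3 d.py 570 -96 164
python3 -c "
from h import *
i=capture('top');j=capture('scene')
a=cv2.resize(i[110:240,230:350],None,fx=3,fy=3,interpolation=2);b=cv2.resize(j[130:290,220:350],None,fx=3,fy=3,interpolation=2)
o=np.zeros((480,780,3),np.uint8);o[:390,:360]=a;o[:,370:760]=b;cv2.imwrite('pics/t6.png',o)"
```

```text
time_s: 50.15
eef_pos: [443.1, 106.8, 240.8]
ee_rot: [-0.001, -0.413, 0.911, 0.0]
force: [0.5, -0.6, -1.8]
grip_width: 0.315
grip_force: 34.9
time_s: 50.95
eef_pos: [466.6, -107.4, 240.7]
ee_rot: [-0.003, -0.409, 0.913, -0.001]
force: [1.0, 0.2, -2.4]
grip_width: 0.313
grip_force: 34.9
time_s: 51.75
eef_pos: [572.8, -91.2, 240.8]
ee_rot: [-0.002, -0.411, 0.912, -0.001]
force: [-0.1, -0.4, -2.7]
grip_width: 0.313
grip_force: 34.9
t 51.75 p [572.8 -91.2 240.8] yhead 138.6 zax [-0.003 -0.004 -1.   ] w 26.7 gf 34.9 F [-0.1 -0.4 -2.7]
units [ 0.2  -0.04  3.07] rows 3.1
```

View pics/t6.png

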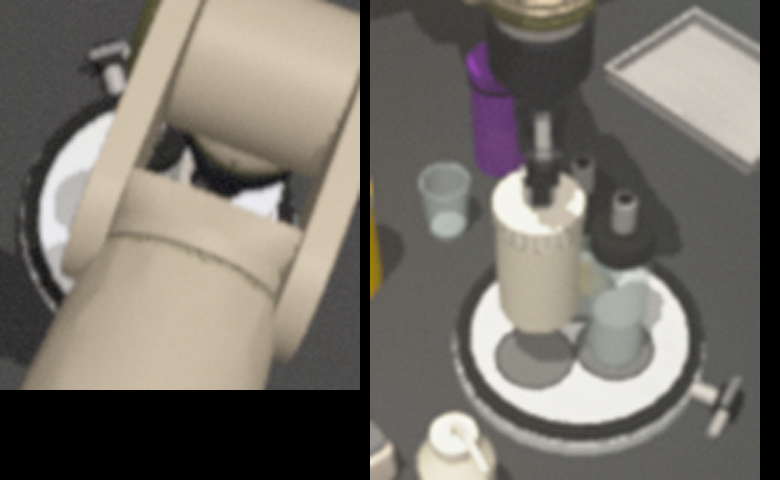

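The pot hangs upright above its station ring (scene crop (535,357)), and both flasks are standing. I'll correct sideways slightly, then lower.

```bash
python3 -m crank '[[[0.1,0,0,0,0,0,15],[0,0,0,0,0,0,15],[0,0,0.3,0,0,0,15],[0,0,0.5,0,0,0,15],[0,0,0.5,0,0,0,15],[0,0,0.3,0,0,0,15],[0,0,0.2,0,0,0,15],[0,0,0,0,0,0,15]]]'
python3 d.py 570 -96 164
```

```text
time_s: 52.65
eef_pos: [570.4, -94.1, 195.4]
ee_rot: [-0.002, -0.41, 0.912, -0.001]
force: [0.2, 0.1, -2.4]
grip_width: 0.31
grip_force: 34.9
t 52.65 p [570.4 -94.1 195.4] yhead 138.5 zax [-0.003 -0.004 -1.   ] w 26.5 gf 34.9 F [ 0.2  0.1 -2.4]
units [ 0.06 -0.04  1.26] rows 1.3
```

```bash
python3 -m crank '[[[0.05,-0.03,0.3,0,0,0,15],[0,0,0.4,0,0,0,15],[0,0,0.3,0,0,0,15],[0,0,0.12,0,0,0,15],[0,0,0.06,0,0,0,15],[0,0,0.04,0,0,0,15],[0,0,0,0,0,0,15],[0,0,0,0,0,0,15]]]'
python3 d.py 570 -96 163.3
```

```text
time_s: 53.45
eef_pos: [570.4, -95.8, 166.0]
ee_rot: [-0.002, -0.41, 0.912, -0.002]
force: [0.6, -0.2, -3.3]
grip_width: 0.315
grip_force: 34.9
t 53.45 p [570.4 -95.8 166. ] yhead 138.5 zax [-0.002 -0.005 -1.   ] w 26.9 gf 34.9 F [ 0.6 -0.2 -3.3]
units [0.02 0.01 0.11] rows 0.1
```

```bash
python3 -m crank '[[[0,0,0.05,0,0,0,15],[0,0,0.05,0,0,0,15],[0,0,0.02,0,0,0,15],[0,0,0,0,0,0,15],[0,0,0,0,0,0,42],[0,0,0,0,0,0,42],[0,0,0,0,0,0,42],[0,0,0,0,0,0,42]]]'
python3 -m crank '[[[0,0,-0.3,0,0,0,42],[0,0,-0.6,0,0,0,42],[0,0,-0.9,0,0,0,42],[0,0,-0.9,0,0,0,42],[0,0,-0.8,0,0,0,42],[0,0,0,0,0,0,42],[0.3,0,0,0,0,0,42],[0.6,0,0,0,0,0,42]]]'
python3 d.py 400 -330 250
```

```text
time_s: 54.25
eef_pos: [570.3, -95.8, 162.6]
ee_rot: [-0.002, -0.41, 0.912, -0.002]
force: [0.9, 0.6, 1.4]
grip_width: 0.491
grip_force: 0.0
time_s: 55.05
eef_pos: [554.8, -112.3, 249.0]
ee_rot: [-0.003, -0.411, 0.912, -0.001]
force: [0.7, 0.0, -0.7]
grip_width: 0.491
grip_force: 0.0
t 55.05 p [ 554.8 -112.3  249. ] yhead 138.5 zax [-0.004 -0.004 -1.   ] w 42.0 gf 0.0 F [ 0.7  0.  -0.7]
units [10.63 -1.13  0.02] rows 10.6
```

```bash
python3 -m crank '[[[0.9,0,0,0,0,0,42],[1,0,0,0,0,0,42],[1,0,0,0,0,0,42],[1,0,0,0,0,0,42],[1,0,0,0,0,0,42],[0.9,0,0,0,0,0,42],[0.6,0,0,0,0,0,42],[0.3,0,0,0,0,0,42]]]'
python3 d.py
python3 -c "
from h import *
i=capture('top');j=capture('scene');cv2.imwrite('pics/t7raw.png',i)
a=cv2.resize(i[110:240,230:350],None,fx=3,fy=3,interpolation=2);b=cv2.resize(j[130:290,220:350],None,fx=3,fy=3,interpolation=2)
o=np.zeros((480,780,3),np.uint8);o[:390,:360]=a;o[:,370:760]=b;cv2.imwrite('pics/t7.png',o)"
```

```text
time_s: 55.85
eef_pos: [470.2, -180.8, 251.3]
ee_rot: [-0.025, -0.369, 0.929, -0.021]
force: [-0.4, -0.3, 0.0]
grip_width: 0.491
grip_force: 0.0
t 55.85 p [ 470.2 -180.8  251.3] yhead 133.3 zax [-0.031 -0.056 -0.998] w 41.9 gf 0.0 F [-0.4 -0.3  0. ]
```

View pics/t7.png

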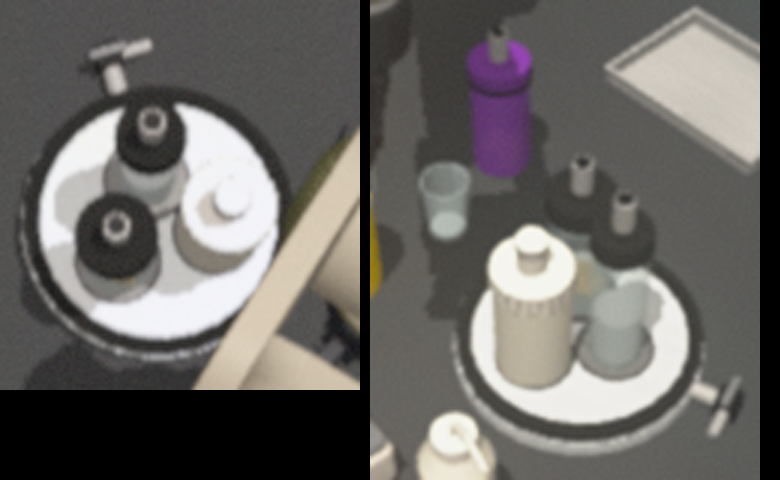

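All three stand upright on their stations. The tube and boss tops are at top-view pixels (268,185) and (307,176), within a pixel of the start. The robot is clear, so I'll check the joints and hand in.

```bash
python3 -c "
from h import *
s=sense();print(np.round(s['joints'],2),onz('top',280.3,150.3,222).round(1),onz('top',268.3,185,196).round(1),onz('top',307.3,176,185).round(1));print(finish_job())"
```

```text
[-0.57  0.26  1.52 -0.07  1.36 -2.88] [616.  -36.8 222. ] [545.7 -12.5 196. ] [568.9 -97.4 185. ]
the job is handed in; nothing more can be done
None
```

The job is done and handed in at about 56 s, with the gripper open and clear: the tin stands in the middle of the balance pan, the tall flask on the back station, and the glass flask and white pot are back on their own stations, all upright.

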